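# Serve the breakfast roll with the tongs

### The arm

A 6-joint arm with a two-finger parallel gripper is mounted at the origin on the work surface. World frame = base frame: x ahead of the robot, y to its left, z up, the work surface at z = 0. Lengths are in mm, angles in rad, forces in N, time in s.
With the tool pointing down it reaches from about 350 to 875 mm from the base axis. Payload 4.2 kg.
Tool frame: the origin (TCP) lies midway between the tips of the shut fingers; the grasp point (between the pads) lies 19 mm behind it; z points along the fingers, y is the direction in which the jaws open and shut (so a half turn about z gives the same grasp; the last joint's range is limited). The gripper opens to 85 mm and grips with 20 to 120 N. Pads are 22 mm wide; open, the fingers measure 114 mm over their backs; the gripper's body (76 mm by 85 mm) begins 54 mm behind the grasp point. The pads swing forward as they close: fully open they stand 13 mm farther back than shut.
Start: joints at [1.594, 0.385, 0.008, 0, -1.194, -0.259], TCP at [145.982, 607.691, 231.312] pointing down, gripper open.
Joint ranges: [-3.14, 3.14], [-1.21, 2.06], [-1.07, 1.41], [-3.16, 2.05], [-2.99, -0.16], [-3.1, 3.1]. Speed limits (rad/s): [2.79, 2.79, 3.14, 3.14, 3.14, 3.14].

### API

Orientations are given as a unit quaternion [x, y, z, w].
In Python, from bench import readout, optics, workorder, nets gives the robot as it stands. The module is installed in compiled form; this text tells all that it offers.
- The arm moves only by the tool move_arm, never from a script. Its argument "steps" is a list of rows, each a list of 7 numbers: the opening, from -1 (shut) to 1 (fully open), so that 0 is half open, then the shift along the world's x, y, z in mm, then the turn, a rotation vector about the world's x, y, z in rad. In form: [[gripper, tx, ty, tz, wx, wy, wz], ...]. A call has 1 to 5 rows; each row is the pose to reach, as a shift and turn from the pose commanded when the call began; what a row does not reach only later rows make up. A row lasts 1/12 s, in which the tool goes at most 41.7 mm and 7.16 degrees, less where a joint would pass 70% of its speed; a pose out of reach is approached as far as the arm can. A call with a gripper value outside its range is refused whole. The fingers move at their own pace and stop on an object; the grip force is fixed at half the most. Time passes only in rows, so rows that repeat a pose let the fingers close. It gives the time, the measured TCP pose, the force and the opening at its end, in the units of the state.
- readout.read_state(): the state, without advancing time (a new reading comes with each control period).
- optics.get_image(name): name is "scene" or "top" or "wrist"; returns a dict with "frame" (480x640x3 uint8, blue, green, red), "fx", "fy", "cx", "cy" (pixels), "rvec" (rotation vector, rad) and "tvec" (3), from world to camera coordinates, as OpenCV has them. Camera axes: x right, y down, z forward; pixel columns grow to the right and rows downward; lengths in mm; the calibration is good to about 2 mm. A picture is of the moment at which its call begins. There is no depth.
- workorder.job_done(): hands the job in, once; it reports no verdict.
Trained networks look in a picture, given as the dict that the camera call returned (one of the last four; its "shot" number tells which), for a name from the list of things; names that differ only in an ending like _2 or _b are one class to them, and where a whole thing is asked for, a point or a joint stands for the part that bears it (a point fixed in the world has none). Each returns a list of dicts, best first, with "conf" (0 to 1); they miss things now and then, are a little off and sometimes report something else, mostly with a low value. They report only what shows in the picture. A call takes as long as a camera call. They do not tell look-alikes from the thing itself.
- nets.silhouettes(name, picture): "region" (480x640 bool, what is visible of it) and "extent" ([left, top, right, bottom] in pixels, round what is visible of it).
- nets.tip_of(name, picture): "uv" ([column, row] in pixels: a listed point, or the origin of a listed thing).
The state is a dict: "clock": time; "joints": joint angles; "joint_vel": joint speeds; "joint_efforts": joint torques, N m; "position": TCP position; "ee_rot": TCP orientation; "contact_force": force on the tool from outside, world axes, zero at the start; "wrist_torque": the same for the moment, N m; "gripper_width": finger opening in mm.
Only numpy, scipy, OpenCV 4.12 (cv2) and the standard library are available. Lean on these libraries where they do the work, as an engineer would, in place of code of your own. Each camera call takes 0.05 s, during which the arm holds its last target.

### The job

Breakfast is laid on the bedside table. Take up the steel spring tongs, close their jaws on the round bread roll (not the long one) without your gripper touching the roll itself, and lift it at least 10 cm clear of its wooden board for me to take, leaving everything else where it lies. Finish while still holding: keep the tongs gripped shut on the roll, up in the air and still.

Things in the scene. Friction and masses are not known exactly. Their poses are not given: they have to be found in the camera images.
- tongs_grip (a point): Steel spring tongs, 110 g, lying on their side, fully open, their arms' 28 mm wide flat sides upright. Point: midway between the arms in the middle of the handle section, 14 mm above the table, near the centre of mass. x along the midline to the tips, y to the left arm, z up. 62 mm over the outsides of the arms here; flat-sided from 40 mm behind to 45 mm ahead; hinge 90 mm behind, ring to 124 mm behind.
- tongs_jaws (a point): The same tongs, midway between the open jaws: 83 mm ahead of tongs_grip (middle of the flat gripping faces, which reach 66 to 100 mm ahead; turned-in lips end 113 mm ahead). Open: 91 mm between the faces, 102 mm over the jaws' outsides. With the arms pressed to 57, 53 or 42 mm over their outsides at tongs_grip the faces are 82, 74 or 52 mm apart (parallel at 52).
- tongs_left: Left (+y) arm of the tongs; origin on the hinge, at the underside as they lie. The spring pushes each arm outwards with about 4.5 N at tongs_grip as they start to close, 6 N when closed on the roll. Held part-closed at 50 to 58 mm, the spring alone keeps the arms firmly between the fingers, jaws open.
- tongs_right: Right (-y) arm of the tongs, turning about the hinge pin; origin on the hinge, at the underside as the tongs lie.
- roll_center (a point): The round bread roll: 52 mm across, 39 mm high, firm, about 30 g, a shallow cross cut in its top, standing on the wooden board. The point is its centre, 19.5 mm above its flat underside; its sides are upright from 11 to 24 mm above the underside. z up.
- roll: The same round roll; origin at the centre of its underside.
- board: Wooden breakfast board, loose, 170 mm (its x) by 280 mm (its y), 15 mm thick; origin at the centre of its underside, on the table top. Both rolls stand on it, about 150 mm apart.
- finger_roll_mid (a point): The long bread roll, to be left alone: 110 mm long (its x), 40 mm wide, 38 mm high, standing on the board. The point is its centre.
- mug_mid (a point): Steel mug, 80 mm across, 85 mm tall, handle to its +y; point at its centre.
- jam_jar_mid (a point): Jam jar, 68 mm across, 95 mm tall; point at its centre.
- egg_cup_mid (a point): Boiled egg standing in a white egg cup, 50 mm across, 73 mm tall in all; point at its centre.
- coin_bank_mid (a point): Plastic pig coin bank, 140 mm long (its x), 92 mm wide, 120 mm tall, with a twist cap underneath; point in its middle.
- torch_mid (a point): Grey plastic torch lying down, 180 mm long (its x), 46 mm across; point in its middle.
- nail_brush_mid (a point): Wooden nail brush, 95 mm (its x) by 42 mm, 30 mm high, bristles down; point at its centre.
There are look-alikes about, which are no part of the job. What is shaped like the part that bears jam_jar_mid but pink or red is not meant. Leave any turquoise look-alike of the part that bears egg_cup_mid alone.

How it is judged (in metres and radians):
On the way, in this order (a step that is already met when the one before it is completed fails the run):
1. the tongs are picked up off the table by the gripper (height (world z) of tongs_grip above 0.03 m and contact force between the fingers and tongs_left above 0.5 N and contact force between the fingers and tongs_right above 0.5 N), for 0.2 s.
2. both jaws are closed on the round roll (contact force between each of tongs_left, tongs_right and roll above 0.5 N and contact force between the fingers and tongs_left above 0.5 N and contact force between the fingers and tongs_right above 0.5 N), for 0.2 s.
At the end, for the whole second after the job is handed in: Both jaws squeeze the round roll (over 0.5 N each), the fingers hold both arms, the roll's centre is over 130 mm above the table top, still (under 30 mm/s), touched by neither gripper, arm nor board; every other thing upright within 30 mm of its start (board 40 mm) (all of step 2 and height (world z) of roll_center above 0.13 m and linear speed of roll below 0.03 m/s and contact force between roll and the fingers below 0.1 N and contact force between roll and the arm below 0.1 N and contact force between roll and board below 0.02 N and distance of each of finger_roll_mid, mug_mid, jam_jar_mid, egg_cup_mid, coin_bank_mid, torch_mid, nail_brush_mid from where it was at the start of the episode below 0.03 m and distance of board from where it was at the start of the episode below 0.04 m and angle between each of finger_roll_mid, mug_mid, jam_jar_mid, egg_cup_mid, coin_bank_mid, torch_mid, nail_brush_mid's own z axis and vertical below 0.3 rad); the arm keeps its last pose, push and grip.
It fails at once if the gripper or arm touches the round roll itself (contact force between roll and the fingers above 0.3 N or contact force between roll and the arm above 0.3 N).
It fails at once if another thing is displaced or knocked over (distance of any of finger_roll_mid, mug_mid, jam_jar_mid, egg_cup_mid, coin_bank_mid, torch_mid, nail_brush_mid from where it was at the start of the episode above 0.03 m or distance of board from where it was at the start of the episode above 0.04 m or angle between any of finger_roll_mid, mug_mid, jam_jar_mid, egg_cup_mid, coin_bank_mid, torch_mid, nail_brush_mid's own z axis and vertical above 0.3 rad).
It also fails if it takes over 45 s, if anything falls off the work surface, if the arm or the gripper's body presses on something with over 40 N, if the wrist force passes 120 N, or if a joint passes its speed limit or range.

## Working session

There is one attempt and no reset: what is moved stays moved. The work goes in short steps, Python scripts to look and compute and a tool call to move; the robot and the scene stay as the last step left them, time stands still between calls to the robot, and variables do not carry over. Pictures are saved under pics/ and viewed, and the job is handed in when it is done.

Besides the shell and the picture viewer there is one more tool, called after ">>>" in YAML: its name, and indented under it one key for each argument. move_arm: Moves the arm, as the interface text tells. Its arguments: {"type":"object","properties":{"steps":{"type":"array","items":{"type":"array","items":{"type":"number"}}}},"required":["steps"]}

```bash
mkdir -p pics
cat > h.py <<'E'
import numpy as np, cv2
from bench import readout, optics, workorder, nets
def cam(p):
    R,_=cv2.Rodrigues(np.array(p["rvec"],float)); t=np.array(p["tvec"],float).ravel()
    return R,t
def ray(p,uv):
    R,t=cam(p); d=np.array([(uv[0]-p["cx"])/p["fx"],(uv[1]-p["cy"])/p["fy"],1.])
    return -R.T@t, R.T@d
def onz(p,uv,z):
    c,d=ray(p,uv); return c+d*(z-c[2])/d[2]
def proj(p,X):
    R,t=cam(p); q=R@np.asarray(X,float)+t
    return np.array([p["fx"]*q[0]/q[2]+p["cx"],p["fy"]*q[1]/q[2]+p["cy"]])
E
python3 - <<'E'
from h import *
print(readout.read_state())
H=dict(tongs_grip=14,tongs_jaws=14,roll_center=34.5,finger_roll_mid=34,mug_mid=42,jam_jar_mid=47,egg_cup_mid=36,coin_bank_mid=60,torch_mid=23,nail_brush_mid=15,tongs_left=0,board=0)
for n in ["scene","top","wrist"]:
    p=optics.get_image(n); cv2.imwrite(f"pics/{n}0.png",p["frame"])
    print(n,ray(p,(320,240))[0])
    for k in H:
        r=nets.tip_of(k,p)
        for x in r[:3]: print(n,k,round(x["conf"],2),np.round(x["uv"]),np.round(onz(p,x["uv"],H[k]),1))
E
```

```text
{'clock': 0.0, 'joints': array([ 1.59357287e+00,  3.85542111e-01,  6.62593571e-03, -5.32187491e-04,
       -1.19399719e+00, -2.58615349e-01]), 'joint_vel': array([-4.80024632e-05, -1.21806510e-03, -1.10743293e-03, -1.29034186e-03,
       -3.71271480e-04,  1.36586671e-03]), 'joint_efforts': array([ 5.20794492e-04, -3.92286122e+01,  1.88404602e+01,  4.18648392e+00,
       -4.60652547e-03,  2.60672124e-06]), 'position': array([145.86324921, 607.13499311, 230.225423  ]), 'ee_rot': array([ 9.93043419e-01, -1.17743731e-01, -9.64406711e-05,  1.08273992e-03]), 'contact_force': array([-0.63832204, -0.05929003,  0.48139748]), 'wrist_torque': array([-0.00945149, -0.00928523, -0.0226526 ]), 'gripper_width': 85.64441498774363}
scene [ 985.07680557 -670.83702542 1074.16709195]
scene tongs_grip 0.6 [265. 286.] [ 555.7 -160.6   14. ]
scene tongs_jaws 0.82 [290. 304.] [ 633.2 -172.9   14. ]
scene roll_center 0.89 [317. 203.] [536.8 116.9  34.5]
scene finger_roll_mid 0.57 [347. 173.] [552.7 257.3  34. ]
scene mug_mid 0.84 [403. 213.] [752.2 197.1  42. ]
scene jam_jar_mid 0.97 [325. 331.] [ 746.9 -204.
[... 874 characters left out ...]
   42. ]
top jam_jar_mid 0.88 [419. 187.] [ 749.  -203.8   47. ]
top jam_jar_mid 0.72 [477. 239.] [ 632.5 -349.2   47. ]
top jam_jar_mid 0.72 [382. 306.] [ 455.1 -136.7   47. ]
top egg_cup_mid 0.94 [345. 176.] [763.8 -23.5  36. ]
top egg_cup_mid 0.83 [307. 181.] [739.3  68.   36. ]
top egg_cup_mid 0.48 [257. 170.] [756.  195.5  36. ]
top coin_bank_mid 0.89 [548. 285.] [ 539.6 -510.8   60. ]
top torch_mid 0.82 [121. 243.] [545.1 500.6  23. ]
top nail_brush_mid 0.7 [152. 310.] [394.1 399.4  15. ]
top tongs_left 0.84 [381. 305.] [ 460.4 -139.7    0. ]
top tongs_left 0.22 [288. 264.] [536.7  96.1   0. ]
top board 0.92 [255. 253.] [554.7 178.3   0. ]
wrist [221.99263107 589.76488428 374.48578251]
```

View pics/top0.png

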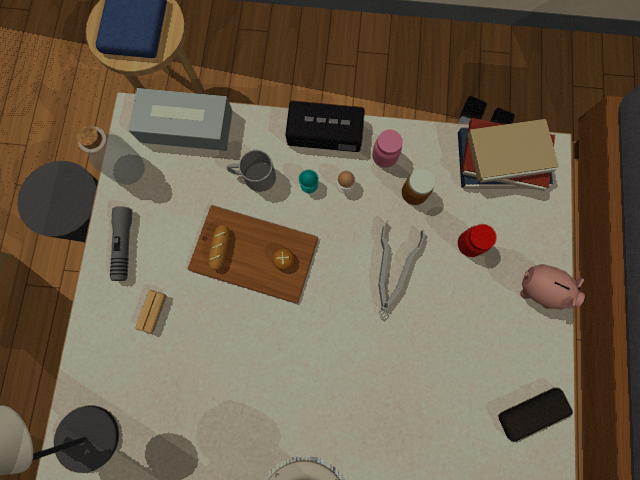

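View pics/scene0.png

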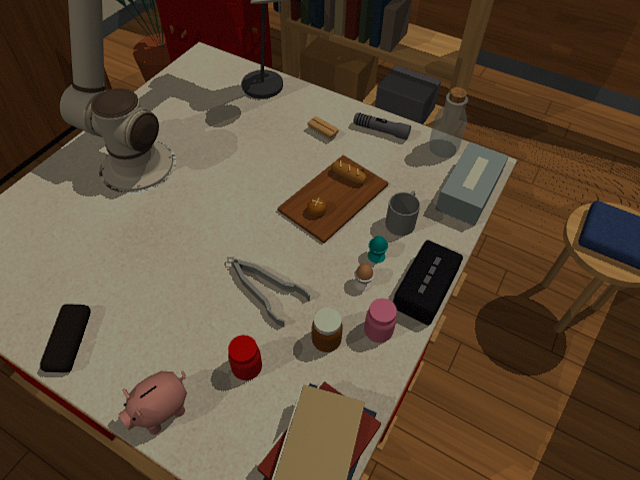

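Run:
```python
from h import *
for n in ["scene","top","wrist"]:
    p=optics.get_image(n)
    print(n,proj(p,[146,607,230]),proj(p,[0,0,0]),p["fx"])
    if n=="top":
        f=p["frame"]; 
        a=cv2.resize(f[210:330,340:460],(480,480),interpolation=cv2.INTER_CUBIC)
        b=cv2.resize(f[200:310,180:330],(655,480),interpolation=cv2.INTER_CUBIC)[:, 335:]
        cv2.imwrite("pics/c1.png",np.hstack([a,b]))
        for nm in ["tongs_left","tongs_right","tongs_grip","tongs_jaws","roll"]:
            for r in nets.tip_of(nm,p)[:2]: print(nm,r)
```

```text
scene [288.7668939   10.51912623] [137.83951282 165.20832315] 514.1458103602928
top [-31.48442832 433.80853721] [302.85089733 508.86217263] 452.6464161774324
tongs_left {'uv': [381.6, 303.2], 'conf': 0.7}
tongs_right {'uv': [385.3, 306.5], 'conf': 0.76}
tongs_right {'uv': [256.5, 169.9], 'conf': 0.54}
wrist [319.21683471 310.7899135 ] [961.22934069 196.18586828] 392.54048916370573
```

View pics/c1.png

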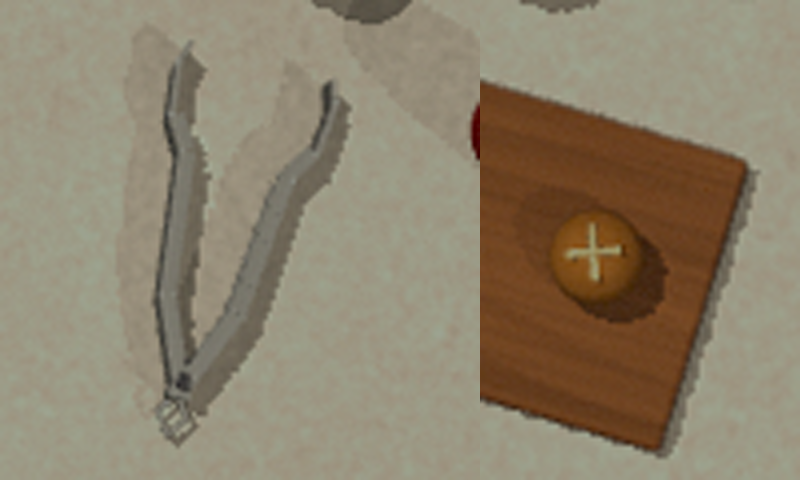

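View pics/wrist0.png

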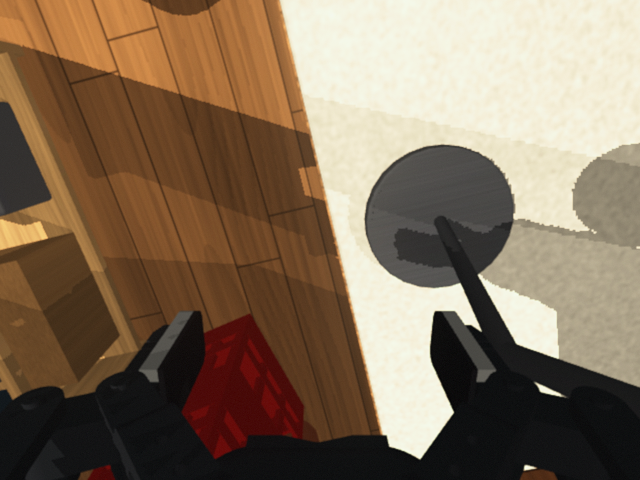

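Run:
```python
from h import *
t=optics.get_image("top"); s=optics.get_image("scene"); w=optics.get_image("wrist")
print("lamp base", onz(t,(87,440),15), onz(s,(262,84),15), onz(w,(440,216),15))
# stem from wrist: intersect rays w/ vertical line through base
c,d=ray(w,(510,355)); 
b=onz(t,(87,440),15)
k=np.dot((b-c)[:2],d[:2])/np.dot(d[:2],d[:2]); print("bend",c+k*d)
c,d=ray(w,(640,390)); print("arm end ray",c,d)
c,d=ray(t,(0,440)); print([np.round(onz(t,(30,455),z)) for z in (200,300,400,500)]);print([np.round(onz(t,(0,440),z)) for z in (200,300,400,500)])
f=w["frame"]; cv2.imwrite("pics/w2.png",f)
cv2.imwrite("pics/s2.png",cv2.resize(s["frame"][0:200,30:330],(900,600))[:, :800])
cv2.imwrite("pics/t2.png",cv2.resize(t["frame"][360:480,0:240],(800,400)))
```

```text
lamp base [ 97.63722997 493.68062263  15.        ] [104.94009079 491.63400067  15.        ] [103.54673869 498.42404837  15.        ]
bend [ 83.90133217 521.44400137 201.98288033]
arm end ray [221.99275161 589.76456281 374.48690394] [-0.8485472  -0.64284146 -0.83263895]
[array([113., 507., 200.]), array([144., 450., 300.]), array([175., 393., 400.]), array([206., 336., 500.])]
[array([133., 568., 200.]), array([162., 504., 300.]), array([190., 440., 400.]), array([219., 376., 500.])]
```

View pics/s2.png

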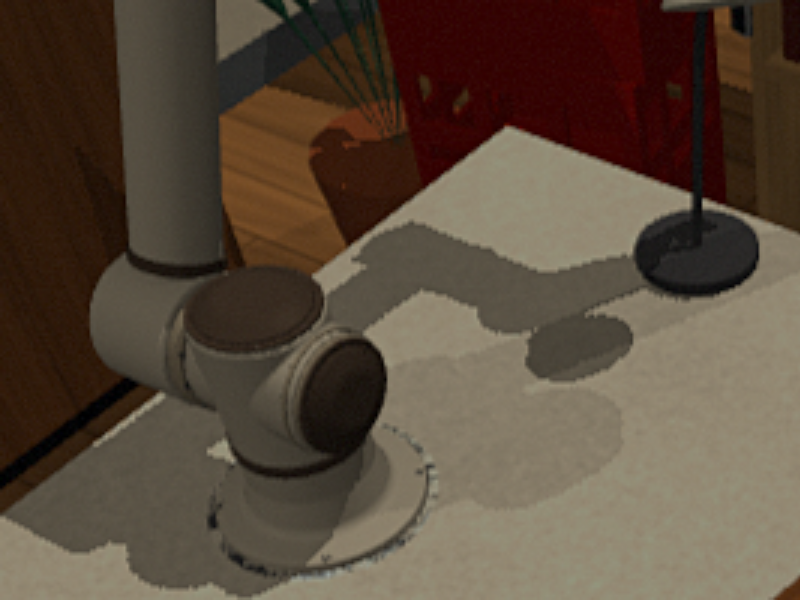

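View pics/t2.png

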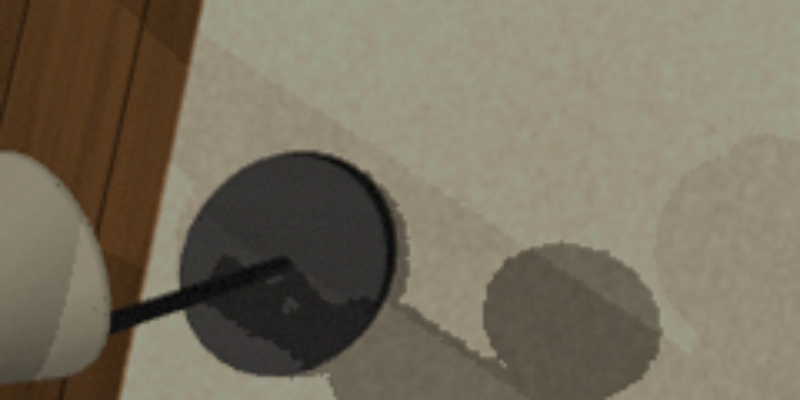

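Run:
```python
from h import *
t=optics.get_image("top"); s=optics.get_image("scene"); w=optics.get_image("wrist")
for z in (100,150,200,250,300,350,400,450,500):
  X=[102,494,z]; print(z,proj(s,X).round(),proj(t,X).round(),proj(w,X).round())
R,_=cam(w); print(R.round(2))
```

```text
100 [260.  61.] [ 66. 448.] [481. 246.]
150 [258.  47.] [ 52. 455.] [513. 272.]
200 [257.  32.] [ 36. 462.] [561. 311.]
250 [256.  17.] [ 17. 470.] [639. 375.]
300 [254.   1.] [ -3. 480.] [793. 501.]
350 [253. -16.] [-26. 491.] [1226.  855.]
400 [251. -34.] [-54. 504.] [10439.  8385.]
450 [250. -54.] [-85. 518.] [-792. -795.]
500 [248. -74.] [-123.  536.] [-209. -318.]
[[-0.23 -0.97  0.  ]
 [-0.93  0.22  0.31]
 [-0.3   0.07 -0.95]]
```

View pics/w2.png

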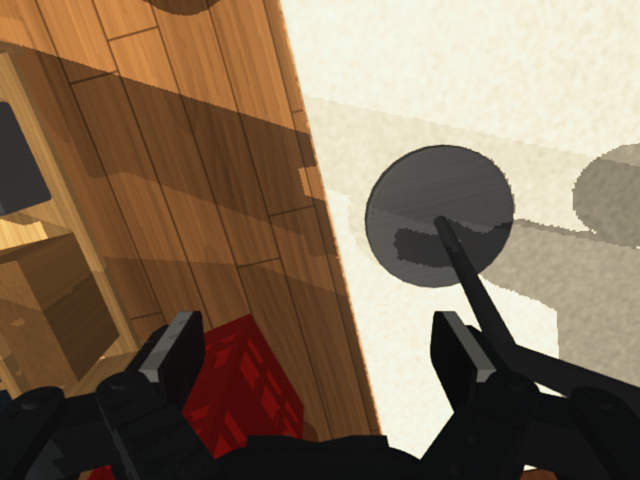

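Run:
```python
from h import *
t=optics.get_image("top"); s=optics.get_image("scene"); w=optics.get_image("wrist")
for uv in [(475,290),(510,355),(640,390)]:
  for z in (60,100,150,200,250,280,300,320):
    X=onz(w,uv,z); print(uv,X.round(),proj(s,X).round(),proj(t,X).round())
```

```text
(475, 290) [ 44. 489.  60.] [245.  67.] [ 73. 472.]
(475, 290) [ 67. 502. 100.] [252.  57.] [ 58. 466.]
(475, 290) [ 95. 518. 150.] [261.  43.] [ 39. 457.]
(475, 290) [123. 534. 200.] [270.  28.] [ 17. 447.]
(475, 290) [152. 550. 250.] [280.  13.] [ -7. 436.]
(475, 290) [169. 560. 280.] [286.   4.] [-23. 429.]
(475, 290) [180. 566. 300.] [290.  -3.] [-34. 424.]
(475, 290) [191. 572. 320.] [295.  -9.] [-46. 419.]
(510, 355) [-30. 465.  60.] [223.  64.] [ 77. 512.]
(510, 355) [  2. 481. 100.] [232.  54.] [ 62. 502.]
(510, 355) [ 42. 501. 150.] [244.  40.] [ 41. 488.]
(510, 355) [ 82. 521. 200.] [257.  27.] [ 19. 472.]
(510, 355) [122. 540. 250.] [270.  12.] [ -6. 455.]
(510, 355) [146. 552. 280.] [279.   3.] [-22. 444.]
(510, 355) [162. 560. 300.] [284.  -4.] [-34. 436.]
(510, 355) [178. 568. 320.] [290. -10.] [-46. 428.]
(640, 390) [-99. 347.  60.] [184.  76.] [127. 556.]
(640, 390) [-58. 378. 100.] [198.  64.] [107. 541.]
(640, 390) [ -7. 416. 150.] [216.  49.] [ 79. 521.]
(640, 390) [ 44. 455. 200.] [234.  33.] [ 50. 499.]
(640, 390) [ 95. 494. 250.] [254.  16.] [ 17. 475.]
(640, 390) [126. 517. 280.] [266.   6.] [ -5. 459.]
(640, 390) [146. 532. 300.] [274.  -1.] [-19. 448.]
(640, 390) [166. 548. 320.] [283.  -8.] [-35. 437.]
```

Run:
```python
from h import *
s=optics.get_image("scene")
c=s["frame"][0:60,230:330]; c=np.clip(c.astype(float)*2,0,255).astype(np.uint8)
cv2.imwrite("pics/s3.png",cv2.resize(c,(800,480),interpolation=cv2.INTER_CUBIC))
```

```text
(no output)
```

View pics/s3.png

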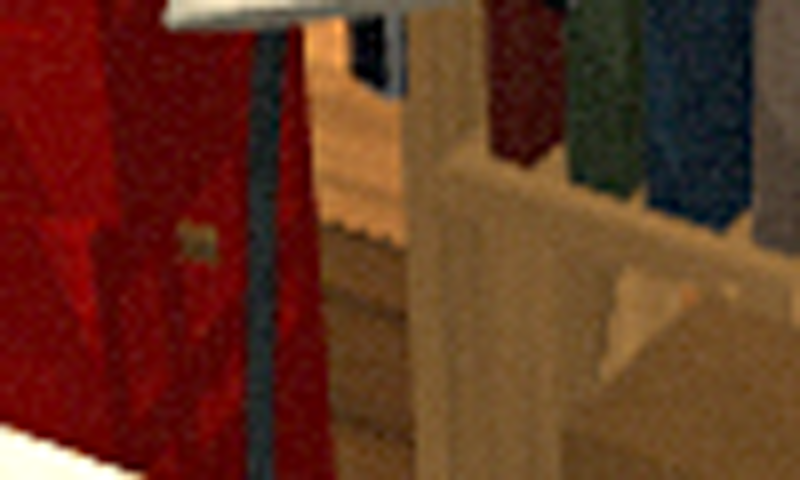

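>>> move_arm:
  steps:
    - [1,0,4,15,0,0,0]
    - [1,0,10,35,0,0,0]
    - [1,0,15,60,0,0,0]
    - [1,0,15,95,0,0,0]
    - [1,0,15,130,0,0,0]

```text
clock: 3.27
position: [145.9, 622.4, 361.8]
ee_rot: [0.993, -0.118, 0.0, 0.001]
contact_force: [0.4, 0.9, 0.4]
gripper_width: 85.1
```

>>> move_arm:
  steps:
    - [1,0,0,40,0,0,0]
    - [1,10,0,80,0,0,0]
    - [1,40,0,100,0,0,0]
    - [1,80,0,110,0,0,0]
    - [1,120,0,110,0,0,0]

```text
clock: 3.68
position: [266.7, 622.9, 475.8]
ee_rot: [0.993, -0.117, 0.001, -0.004]
contact_force: [-0.1, 0.8, -0.3]
gripper_width: 85.3
```

>>> move_arm:
  steps:
    - [1,40,-10,0,0,0,0]
    - [1,80,-20,0,0,0,0]
    - [1,115,-40,-10,0,0,0]
    - [1,145,-70,-10,0,0,0]
    - [1,165,-105,-20,0,0,0]

```text
clock: 4.1
position: [433.6, 518.0, 449.5]
ee_rot: [0.993, -0.118, 0.0, 0.001]
contact_force: [1.1, 0.5, 0.0]
gripper_width: 85.5
```

>>> move_arm:
  steps:
    - [1,0,-40,0,0,0,0]
    - [1,0,-80,0,0,0,0]
    - [1,0,-120,0,0,0,0]
    - [1,0,-160,0,0,0,0]
    - [1,0,-200,0,0,0,0]

```text
clock: 4.52
position: [430.4, 316.0, 451.6]
ee_rot: [0.993, -0.118, 0.0, -0.0]
contact_force: [-0.3, 0.1, 0.8]
gripper_width: 85.4
```

>>> move_arm:
  steps:
    - [1,0,-40,0,0,0,0]
    - [1,0,-80,0,0,0,0]
    - [1,0,-120,0,0,0,0]
    - [1,0,-160,0,0,0,0]
    - [1,0,-200,0,0,0,0]

```text
clock: 4.93
position: [430.0, 116.2, 451.8]
ee_rot: [0.993, -0.117, 0.0, -0.0]
contact_force: [2.3, -0.4, -0.5]
gripper_width: 85.9
```

>>> move_arm:
  steps:
    - [1,0,-40,-10,0,0,0]
    - [1,10,-80,-30,0,0,0]
    - [1,20,-120,-60,0,0,0]
    - [1,20,-155,-80,0,0,0]
    - [1,20,-190,-100,0,0,0]

```text
clock: 5.35
position: [450.3, -64.5, 355.8]
ee_rot: [0.993, -0.118, 0.0, -0.0]
contact_force: [0.2, 0.8, 0.0]
gripper_width: 85.6
```

>>> move_arm:
  steps:
    - [1,20,-35,-15,0,0,0]
    - [1,45,-65,-25,0,0,0]
    - [1,60,-95,-35,0,0,0]
    - [1,60,-95,-35,0,0,0]
    - [1,60,-95,-35,0,0,0]

```text
clock: 5.77
position: [510.5, -159.2, 320.1]
ee_rot: [0.993, -0.119, -0.002, 0.0]
contact_force: [0.5, 0.9, -0.3]
gripper_width: 85.2
```

Run:
```python
from h import *
s=readout.read_state(); print(s["position"],s["joints"])
w=optics.get_image("wrist"); cv2.imwrite("pics/w3.png",w["frame"])
import pickle; pickle.dump(w,open("w3.pkl","wb"))
for k,z in dict(tongs_grip=14,tongs_jaws=14,tongs_left=0,tongs_right=0).items():
    for x in nets.tip_of(k,w)[:2]: print(k,round(x["conf"],2),np.round(x["uv"]),onz(w,x["uv"],z).round(1))
```

```text
[ 510.53311484 -159.20318985  320.07212827] [ 1.06850796e-03  1.80185398e-01 -5.56516690e-02 -1.77396561e-04
 -1.33829048e+00  1.33071050e+00]
tongs_left 0.65 [317. 220.] [ 462.9 -147.9    0. ]
tongs_right 0.79 [317. 226.] [ 456.2 -146.     0. ]
```

View pics/w3.png

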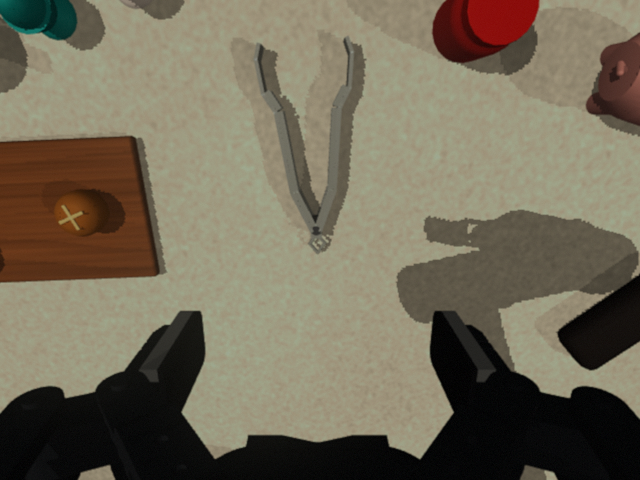

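Run:
```python
from h import *
import pickle; w=pickle.load(open("w3.pkl","rb"))
f=w["frame"]; cv2.imwrite("pics/w3c.png",cv2.resize(f[25:265,220:400],(585,780)[0:2],interpolation=cv2.INTER_CUBIC)[:, :][:600])
# grey-ish mask of top edges
for z in (28,):
  h=onz(w,(316.5,228),z)
  a=onz(w,(262,44),z); b=onz(w,(347,39),z)
  print(h,a,b,np.linalg.norm(a-b)); m=(a+b)/2; d=m-h; print("len",np.linalg.norm(d), np.degrees(np.arctan2(d[1],d[0])))
R=w
def pose(gx,gy,th,z=28):
  c,s=np.cos(th),np.sin(th); T=lambda x,y,zz: np.array([gx+c*x-s*y,gy+s*x+c*y,zz]); return T
for th in (-11.5,-12.5,-13.5): print(th,[proj(w,pose(553.5,-165,np.radians(th))(x,y,28)).round() for x,y in [(-90,0),(0,31),(0,-31),(83,51),(83,-51),(45,31),(113,0)]])
```

```text
[ 461.30693773 -146.73806876   28.        ] [ 661.37856171 -139.29602002   28.        ] [ 645.61867962 -223.15958033   28.        ] 85.33153361982158
len 195.26183591026992 -10.173716816885902
-11.5 [array([316., 225.]), array([284., 146.]), array([341., 144.]), array([259.,  63.]), array([359.,  59.]), array([281., 102.]), array([308.,  28.])]
-12.5 [array([315., 225.]), array([284., 145.]), array([341., 144.]), array([261.,  62.]), array([361.,  60.]), array([282., 101.]), array([310.,  28.])]
-13.5 [array([313., 225.]), array([284., 145.]), array([341., 145.]), array([262.,  61.]), array([362.,  61.]), array([283., 101.]), array([312.,  28.])]
```

View pics/w3c.png

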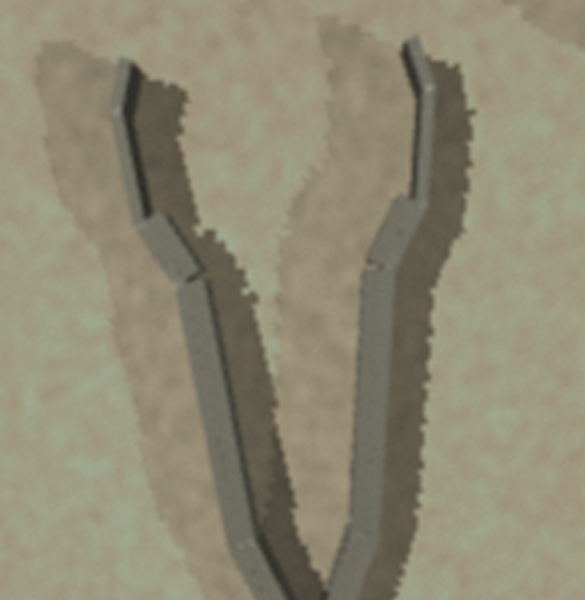

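Run:
```python
from h import *
import pickle; w=pickle.load(open("w3.pkl","rb"))
P=[((290.8,192.7),(334.5,191)),((274.8,113.6),(341,108)),((254.8,58.8),(354,52)),((257.5,43.5),(346,36.7))]
M=[]
for a,b in P:
  A=onz(w,a,28)[:2];B=onz(w,b,28)[:2]; M.append((A+B)/2); d=A-B; print((A+B)/2,np.linalg.norm(d),np.degrees(np.arctan2(-d[0],d[1])))
M=np.array(M); d=M[2]-M[0]; print(np.degrees(np.arctan2(d[1],d[0])), np.linalg.norm(M-M[0],axis=1), (M[0]+M[1])/2)
```

```text
[ 503.44017718 -152.56524834] 49.0889198428335 -11.459783287525088
[ 588.63009869 -168.43136347] 70.04392695362186 -9.101044529713022
[ 641.20151292 -177.95047843] 100.64825151206418 -10.10855412856127
[ 655.38217784 -178.83488097] 88.87087488432995 -9.718729333545257
-10.440750457616426 [  0.          86.65481138 140.08067508 154.19619049] [ 546.03513793 -160.4983059 ]
```

>>> move_arm:
  steps:
    - [1,20,0,-35,0,0,0.056]
    - [1,34,-1,-70,0,0,0.056]
    - [1,34,-1,-110,0,0,0.056]
    - [1,34,-1,-150,0,0,0.056]
    - [1,34,-1,-190,0,0,0.056]

```text
clock: 6.43
position: [544.9, -157.7, 131.3]
ee_rot: [0.996, -0.089, 0.001, -0.0]
contact_force: [0.8, 0.4, -0.7]
gripper_width: 85.1
```

>>> move_arm:
  steps:
    - [1,0,0,-40,0,0,0]
    - [1,0,0,-70,0,0,0]
    - [1,0,0,-70,0,0,0]
    - [1,0,0,-70,0,0,0]

```text
clock: 6.77
position: [544.4, -158.1, 61.6]
ee_rot: [0.996, -0.089, -0.001, 0.0]
contact_force: [-0.5, -0.2, 0.3]
gripper_width: 85.8
```

Run:
```python
from h import *
s=readout.read_state(); print(s["position"],s["ee_rot"])
w=optics.get_image("wrist"); cv2.imwrite("pics/w4.png",w["frame"])
import pickle; pickle.dump(w,open("w4.pkl","wb"))
```

```text
[ 544.40089108 -158.13036912   61.62798605] [ 9.96048033e-01 -8.88105534e-02 -9.38757579e-04  3.46019336e-04]
```

View pics/w4.png

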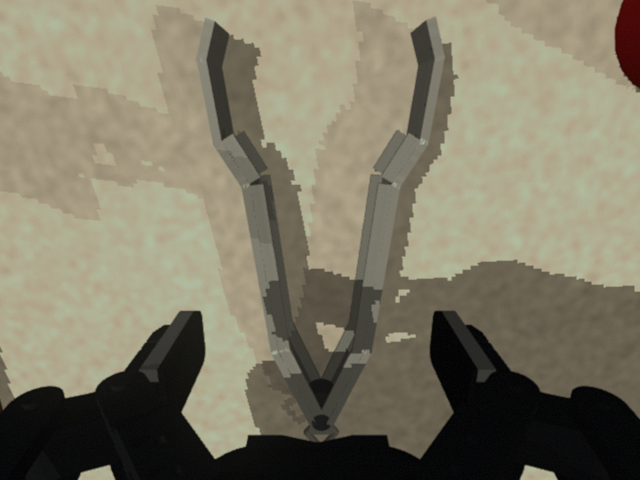

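Run:
```python
from h import *
import pickle; w=pickle.load(open("w4.pkl","rb"))
P=[((276,350),(368,352)),((243,186),(397,184)),((198,62),(442,61)),((206,22),(435,20))]
M=[]
for a,b in P:
  A=onz(w,a,28)[:2];B=onz(w,b,28)[:2]; M.append((A+B)/2); d=A-B; print((A+B)/2,np.linalg.norm(d),np.degrees(np.arctan2(-d[0],d[1])))
M=np.array(M); d=M[2]-M[0]; print(np.degrees(np.arctan2(d[1],d[0])))
u=d/np.linalg.norm(d)
for m,x in zip(M,(-40,45,100,113)): print(m-x*u)
print(proj(w,[544.4,-158.1,61.6]))
```

```text
[ 503.84053885 -153.27821786] 48.02001922857937 -11.705460234497089
[ 589.90577301 -167.44979379] 69.80329041160151 -9.464562877727092
[ 640.4669571  -176.44615755] 100.75416593392852 -9.969997393207436
[ 655.11342216 -179.23099683] 91.88158674816056 -9.731097010747593
-9.624179138572714
[ 543.27756173 -159.96561096]
[ 545.53912227 -159.92647654]
[ 541.87439991 -159.72767478]
[ 543.70383253 -160.3391113 ]
[317.61602415 312.73547517]
```

>>> move_arm:
  steps:
    - [1,-0.5,-2,-30,0,0,0]
    - [1,-0.5,-2,-52,0,0,0]
    - [1,-0.5,-2,-60,0,0,0]
    - [1,-0.5,-2,-60,0,0,0]

```text
clock: 7.15
position: [544.6, -160.7, 2.4]
ee_rot: [0.996, -0.089, 0.0, 0.0]
contact_force: [0.2, -0.2, 0.3]
gripper_width: 85.6
```

Run:
```python
from h import *
s=readout.read_state(); print(s["position"],s["contact_force"],s["gripper_width"])
w=optics.get_image("wrist"); cv2.imwrite("pics/w5.png",w["frame"])
```

```text
[ 544.5990532  -160.6532795     2.39222091] [ 0.19902201 -0.18620439  0.3138721 ] 85.55825076021354
```

View pics/w5.png

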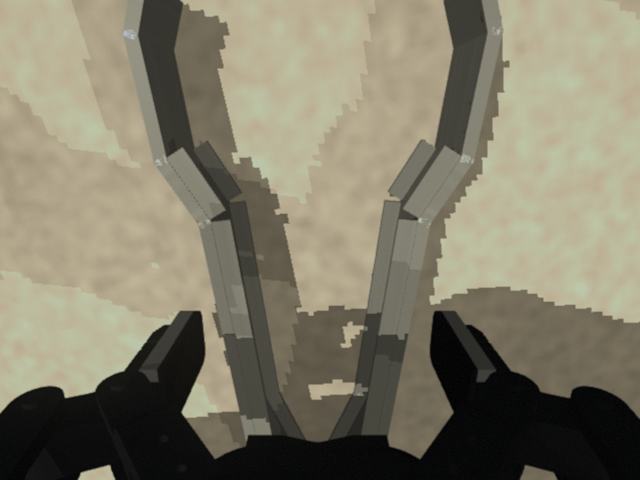

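>>> move_arm:
  steps:
    - [0.35,0,0,0,0,0,0]
    - [0.35,0,0,0,0,0,0]
    - [0.35,0,0,0,0,0,0]
    - [0.35,0,0,0,0,0,0]

```text
clock: 7.53
position: [546.5, -161.0, 4.7]
ee_rot: [0.996, -0.089, 0.003, 0.0]
contact_force: [-1.0, 0.1, 7.1]
gripper_width: 57.7
```

>>> move_arm:
  steps:
    - [0.28,0,0,4,0,0,0]
    - [0.28,0,0,10,0,0,0]
    - [0.28,0,0,25,0,0,0]
    - [0.28,0,0,45,0,0,0]
    - [0.28,0,0,70,0,0,0]

```text
clock: 7.95
position: [542.7, -160.7, 71.7]
ee_rot: [0.996, -0.09, -0.002, -0.0]
contact_force: [0.2, 0.3, -1.3]
gripper_width: 55.2
```

>>> move_arm:
  steps:
    - [0.28,0,0,25,0,0,0]
    - [0.28,0,0,45,0,0,0]
    - [0.28,0,0,45,0,0,0]

```text
clock: 8.2
position: [546.9, -161.2, 122.1]
ee_rot: [0.996, -0.089, 0.005, 0.0]
contact_force: [0.9, -0.3, -0.0]
gripper_width: 55.0
```

Run:
```python
from h import *
s=readout.read_state(); print(s["clock"],s["position"],s["contact_force"],s["gripper_width"])
w=optics.get_image("wrist"); cv2.imwrite("pics/w6.png",w["frame"])
p=optics.get_image("scene"); cv2.imwrite("pics/s6.png",cv2.resize(p["frame"][140:340,160:420],(780,600)))
```

```text
8.2 [ 546.91031094 -161.18032872  122.12668759] [ 0.92709562 -0.33236486 -0.03055009] 54.976895933212994
```

View pics/w6.png

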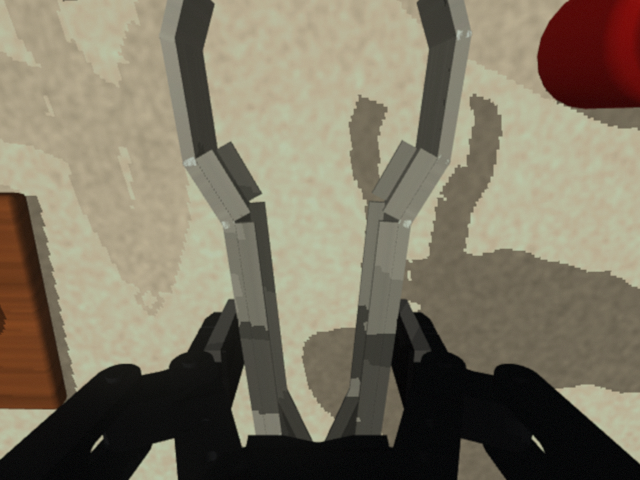

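View pics/s6.png

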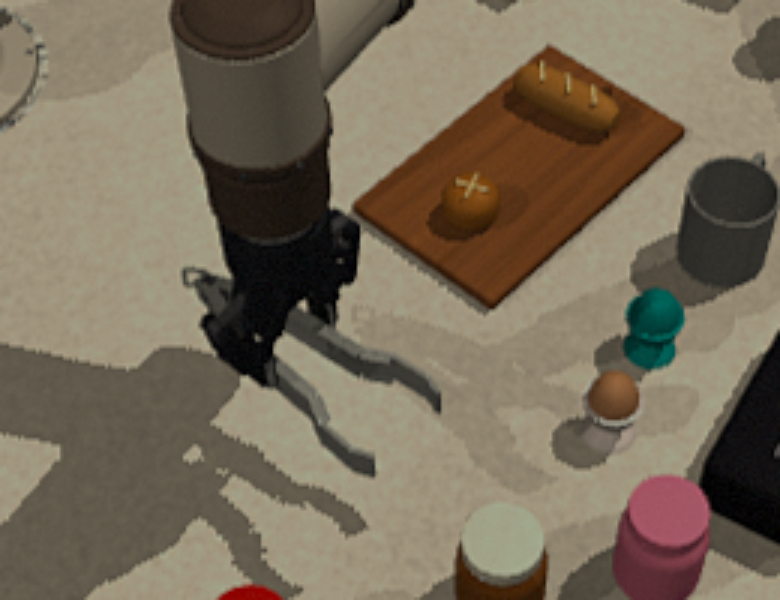

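>>> move_arm:
  steps:
    - [0.28,-10,30,5,0,0,0]
    - [0.28,-21,67,5,0,0,0]
    - [0.28,-32,104,5,0,0,0]
    - [0.28,-43,141,5,0,0,0]
    - [0.28,-54,178,5,0,0,0]

```text
clock: 8.72
position: [488.1, 18.2, 120.2]
ee_rot: [0.996, -0.09, -0.002, 0.001]
contact_force: [1.5, 0.9, -1.0]
gripper_width: 54.7
```

>>> move_arm:
  steps:
    - [0.28,-11,37,0,0,0,0]
    - [0.28,-22,70,0,0,0,0]
    - [0.28,-32,95,0,0,0,0]
    - [0.28,-36,108,0,0,0,0]
    - [0.28,-36,108,0,0,0,0]

```text
clock: 9.13
position: [452.5, 126.9, 120.6]
ee_rot: [0.996, -0.088, -0.001, 0.001]
contact_force: [-0.1, -0.8, -1.8]
gripper_width: 54.6
```

Run:
```python
from h import *
import pickle
s=readout.read_state(); print(s["clock"],s["position"],s["ee_rot"],s["gripper_width"])
w=optics.get_image("wrist"); cv2.imwrite("pics/w7.png",w["frame"]); pickle.dump(w,open("w7.pkl","wb"))
for n in ("roll_center","tongs_jaws","tongs_grip"):
  for x in nets.tip_of(n,w)[:2]: print(n,x["conf"],x["uv"],onz(w,x["uv"],34.5),onz(w,x["uv"],s["position"][2]+9))
for x in nets.silhouettes("roll",w)[:2]: print(x["conf"],x["extent"])
t=optics.get_image("top"); 
for x in nets.silhouettes("roll",t)[:2]: print(x["conf"],x["extent"],onz(t,((x["extent"][0]+x["extent"][2])/2,(x["extent"][1]+x["extent"][3])/2),34.5))
cv2.imwrite("pics/t7.png",t["frame"][140:380,140:460].repeat(2,0).repeat(2,1))
```

```text
9.1333 [452.50351442 126.92865989 120.55435499] [ 9.96126746e-01 -8.79195312e-02 -1.12362206e-03  6.31642652e-04] 54.590594864414456
roll_center 0.76 [323.1, 83.2] [543.20163478 107.51198718  34.5       ] [537.64607208 110.10600403 129.55435499]
0.95 [276.1, 30.5, 375.6, 130.9]
0.81 [274.9, 249.4, 293.1, 272.8] [537.54147829 101.83029424  34.5       ]
0.55 [207.0, 223.9, 229.6, 254.3] [574.87035557 264.53432594  34.5       ]
```

View pics/w7.png

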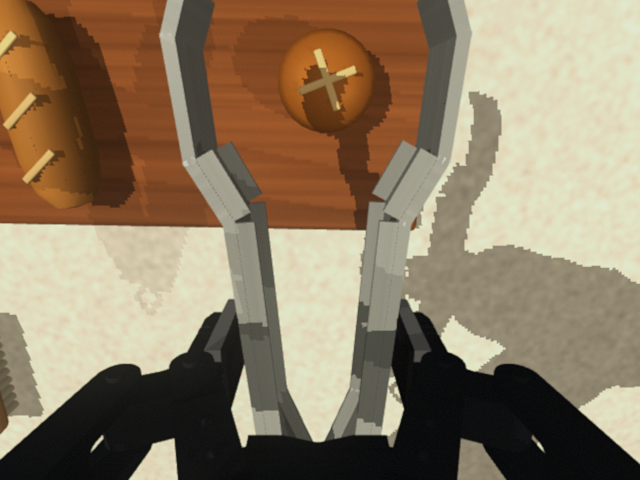

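View pics/t7.png

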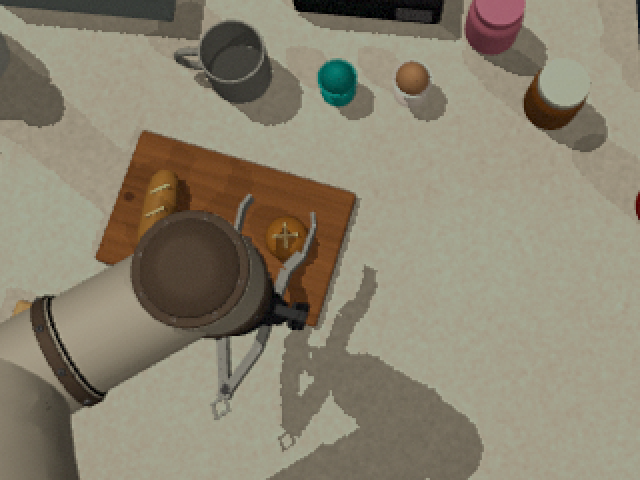

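Run:
```python
from h import *
import pickle
w=pickle.load(open("w7.pkl","rb")); w3=pickle.load(open("w3.pkl","rb"))
print("roll w7",onz(w,(326.5,80.5),34.5),"w3",onz(w3,(80.5,212.5),34.5))
p=np.array([452.5,126.93,120.55])
for zt in (140,143.6,147):
  f=(onz(w,(162,37),zt)+onz(w,(470,33),zt))/2; b=(onz(w,(185,161),zt)+onz(w,(447,159),zt))/2
  h=(onz(w,(225,222),zt)+onz(w,(410,222),zt))/2
  d=f-b; print(zt,f-p,b-p,(f+b)/2-p,np.linalg.norm(f-b),np.degrees(np.arctan2(d[1],d[0])), np.linalg.norm(onz(w,(162,37),zt)-onz(w,(470,33),zt)),h-p)
```

```text
roll w7 [544.22446742 105.46181215  34.5       ] w3 [543.70238681 105.97671755  34.5       ]
140 [ 97.43609367 -16.70340513  19.45      ] [ 62.99632383 -10.56970613  19.45      ] [ 80.21620875 -13.63655563  19.45      ] 34.98170964939753 -10.09845464354539 87.2884274973907 [43.22312328 -7.54884434 19.45      ]
143.6 [ 96.84984245 -16.6003701   23.05      ] [ 63.41344352 -10.64537076  23.05      ] [ 80.13164298 -13.62287043  23.05      ] 33.962549828370356 -10.098454643545377 84.74535973319077 [44.21631691 -7.71251899 23.05      ]
147 [ 96.29616074 -16.50305924  26.45      ] [ 63.80738989 -10.7168318   26.45      ] [ 80.05177531 -13.60994552  26.45      ] 33.00000999740032 -10.098454643545352 82.34357351144637 [45.15433312 -7.8671006  26.45      ]
```

>>> move_arm:
  steps:
    - [0.28,6,-4,-15,0,0,0]
    - [0.28,11,-7,-32,0,0,0]
    - [0.28,11,-7,-42,0,0,0]
    - [0.28,11,-7,-42,0,0,0]

```text
clock: 9.82
position: [463.9, 116.5, 77.6]
ee_rot: [0.996, -0.091, -0.002, 0.001]
contact_force: [-0.1, -0.6, -1.2]
gripper_width: 54.8
```

Run:
```python
from h import *
import pickle
s=readout.read_state(); print(s["clock"],s["position"],s["ee_rot"],s["gripper_width"])
w=optics.get_image("wrist"); cv2.imwrite("pics/w8.png",w["frame"]); pickle.dump(w,open("w8.pkl","wb"))
for n in ("roll_center",):
  for x in nets.tip_of(n,w)[:2]: print(n,x["conf"],x["uv"],onz(w,x["uv"],34.5))
for x in nets.silhouettes("roll",w)[:1]: print(x["conf"],x["extent"])
print(proj(w,s["position"]+[80.1,-13.6,9]))
```

```text
9.8167 [463.91293355 116.51475674  77.56446376] [ 0.99584889 -0.0909866  -0.00211796  0.00139042] 54.81183158109021
roll_center 0.75 [305.7, 104.9] [544.35848903 106.93768768  34.5       ]
0.76 [246.3, 43.7, 367.4, 168.3]
[314.36798836 101.63384754]
```

View pics/w8.png

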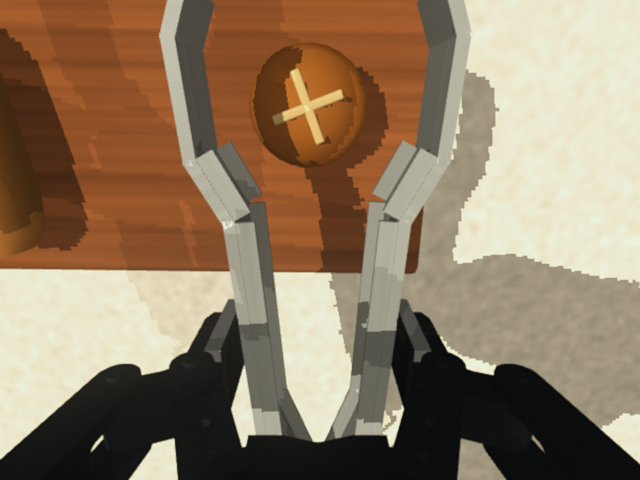

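>>> move_arm:
  steps:
    - [0.28,0,3.5,-4,0,0,0]
    - [0.28,0,3.5,-18,0,0,0]
    - [0.28,0,3.5,-34,0,0,0]
    - [0.28,0,3.5,-48,0,0,0]
    - [0.28,0,3.5,-48,0,0,0]

```text
clock: 10.38
position: [463.8, 121.2, 30.0]
ee_rot: [0.996, -0.09, -0.002, 0.001]
contact_force: [-1.5, -0.3, -0.4]
gripper_width: 54.9
```

Run:
```python
from h import *
s=readout.read_state(); print(s["clock"],s["position"],s["contact_force"],s["gripper_width"])
w=optics.get_image("wrist"); cv2.imwrite("pics/w9.png",w["frame"])
p=optics.get_image("scene"); cv2.imwrite("pics/s9.png",cv2.resize(p["frame"][130:270,220:420],(800,560)))
```

```text
10.3833 [463.75523256 121.24595544  30.01536326] [-1.50928707 -0.33391255 -0.42460172] 54.890614461685416
```

View pics/w9.png

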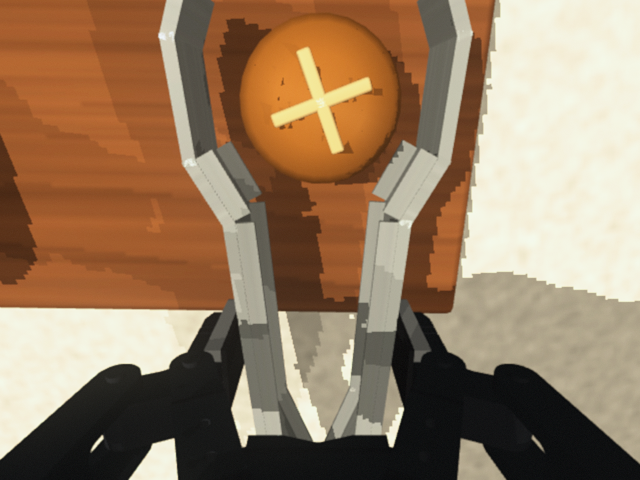

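View pics/s9.png

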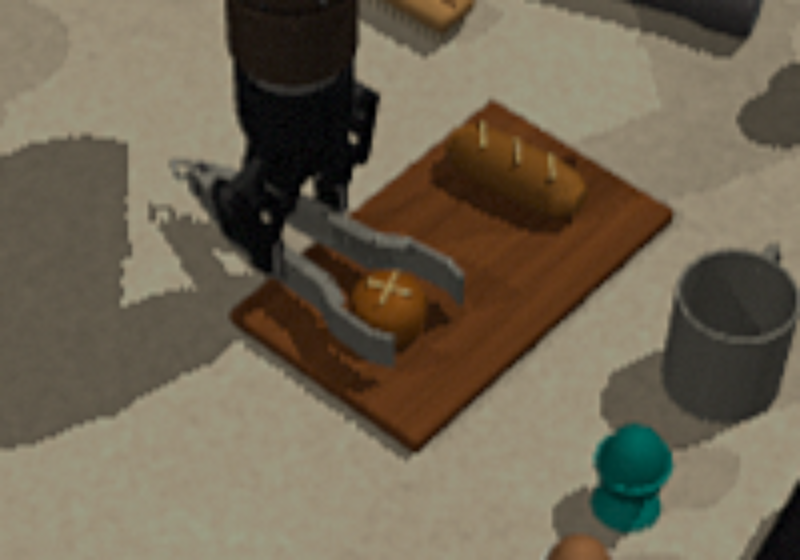

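>>> move_arm:
  steps:
    - [0.1,0,0,0,0,0,0]
    - [0.0,0,0,0,0,0,0]
    - [-0.1,0,0,0,0,0,0]
    - [-0.2,0,0,0,0,0,0]
    - [-0.3,0,0,0,0,0,0]

```text
clock: 10.9
position: [465.8, 122.2, 32.6]
ee_rot: [0.996, -0.09, 0.001, -0.001]
contact_force: [-1.1, 0.9, 3.2]
gripper_width: 40.0
```

>>> move_arm:
  steps:
    - [-0.3,0,0,0,0,0,0]
    - [-0.3,0,0,0,0,0,0]
    - [-0.3,0,0,0,0,0,0]
    - [-0.3,0,0,0,0,0,0]

```text
clock: 11.23
position: [465.7, 122.2, 32.2]
ee_rot: [0.996, -0.089, 0.001, -0.0]
contact_force: [-2.8, 1.0, 5.5]
gripper_width: 40.3
```

Run:
```python
from h import *
s=readout.read_state(); print(s["clock"],s["position"],s["contact_force"],s["gripper_width"])
w=optics.get_image("wrist"); cv2.imwrite("pics/w10.png",w["frame"])
```

```text
11.2333 [465.70267582 122.19231695  32.23393724] [-2.78365038  1.0270484   5.51765285] 40.29525379842995
```

View pics/w10.png

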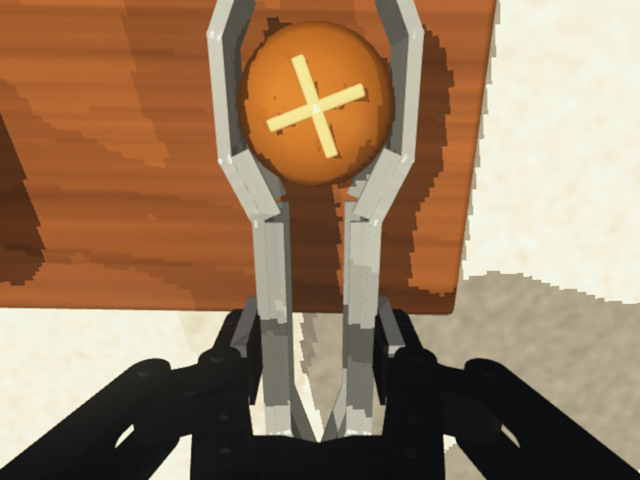

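>>> move_arm:
  steps:
    - [-0.3,0,0,4,0,0,0]
    - [-0.3,0,0,12,0,0,0]
    - [-0.3,0,0,24,0,0,0]
    - [-0.3,0,0,40,0,0,0]
    - [-0.3,0,0,58,0,0,0]

```text
clock: 11.7
position: [463.8, 120.8, 89.6]
ee_rot: [0.996, -0.09, -0.002, 0.001]
contact_force: [0.3, 0.2, -2.3]
gripper_width: 40.5
```

>>> move_arm:
  steps:
    - [-0.3,0,0,20,0,0,0]
    - [-0.3,0,0,40,0,0,0]
    - [-0.3,0,0,60,0,0,0]
    - [-0.3,0,0,78,0,0,0]
    - [-0.3,0,0,88,0,0,0]

```text
clock: 12.12
position: [465.2, 121.6, 179.9]
ee_rot: [0.996, -0.09, 0.001, -0.001]
contact_force: [0.2, -1.1, -1.3]
gripper_width: 40.1
```

>>> move_arm:
  steps:
    - [-0.3,0,0,4,0,0,0]
    - [-0.3,0,0,4,0,0,0]
    - [-0.3,0,0,4,0,0,0]
    - [-0.3,0,0,4,0,0,0]
    - [-0.3,0,0,4,0,0,0]

```text
clock: 12.53
position: [464.5, 121.3, 180.6]
ee_rot: [0.996, -0.09, -0.001, 0.001]
contact_force: [1.1, 0.7, -1.3]
gripper_width: 40.2
```

Run:
```python
from h import *
s=readout.read_state(); print(s["clock"],s["position"],s["contact_force"],s["gripper_width"],abs(s["joint_vel"]).max())
w=optics.get_image("wrist"); p=optics.get_image("scene")
cv2.imwrite("pics/e1.png",np.hstack([cv2.resize(w["frame"],(400,300)),cv2.resize(p["frame"],(400,300))]))
cv2.imwrite("pics/e2.png",cv2.resize(p["frame"][100:280,200:440],(800,600)))
t=optics.get_image("top"); a=[proj(p,[544,107,z]).round() for z in (34,100,180)]; print(a)
for x in nets.tip_of("roll_center",p)[:1]: print(x)
H=dict(finger_roll_mid=34,mug_mid=42,jam_jar_mid=47,egg_cup_mid=36,coin_bank_mid=60,torch_mid=23,nail_brush_mid=15,board=0)
for k in H:
    for x in nets.tip_of(k,p)[:1]: print(k,onz(p,x["uv"],H[k]).round())
```

```text
12.5333 [464.4621445  121.33145555 180.60663187] [ 1.05515973  0.68485522 -1.2782305 ] 40.182906918474345 0.005535939999994791
[array([317., 206.]), array([318., 190.]), array([318., 167.])]
{'uv': [318.6, 164.1], 'conf': 0.68}
finger_roll_mid [556. 260.  34.]
mug_mid [754. 200.  42.]
jam_jar_mid [ 750. -203.   47.]
egg_cup_mid [738.  72.  36.]
coin_bank_mid [ 531. -513.   60.]
torch_mid [541. 495.  23.]
nail_brush_mid [400. 394.  15.]
board [554. 180.   0.]
```

View pics/e1.png

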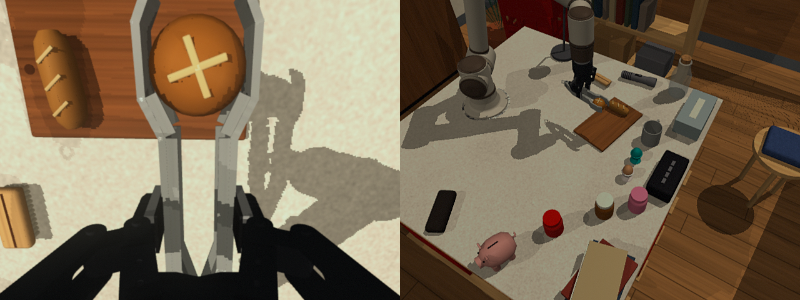

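View pics/e2.png

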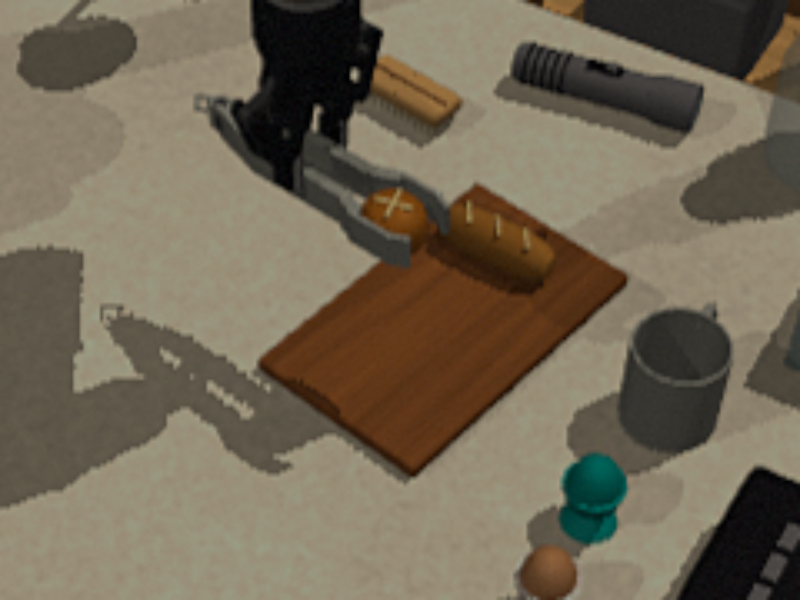

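Roll held at about z = 180–190 mm, still, with the board and other things in place. Handing in.

```bash
python3 -c "
from h import *
print(workorder.job_done()); s=readout.read_state(); print(s['position'],s['gripper_width'])"
```

```text
the job is handed in; nothing more can be done
None
the job is handed in; nothing more can be done
```

I picked up the tongs by the handle, lowered the open jaws over the round, cross-cut roll, closed them and lifted straight up. I handed the job in at about 12.7 s of the 45 s, still holding.

**Last checks:**
- The roll's centre was about 180 mm above the table.
- The gripper was stalled at 40 mm on the tongs, joint speeds were under 0.006 rad/s, and the pictures show the roll clear of the fingers and held between both jaws.
- The jaw and finger contact forces are not in the readout, so I judged the squeeze only from the stalled grip and the pictures.
- The board and most of the other things are within a few mm of where I first measured them.

**What disagreed:**
- The top-camera estimates of the tongs and roll were up to 9 mm off the wrist camera's. I used the wrist camera.
- The nail brush read about 18 mm from its first scene-camera value, but within about 8 mm of the top camera's. I put this down to detection error, since nothing came near it.
- The egg cup's best match in the last check was at the turquoise look-alike. In the last picture the real egg cup is standing as before.

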